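# Find the heavy ballast plate and load the vibration isolator

## Task

Three ballast plates on the rubber mat look alike, but one is clearly heavier: find it by feeling their weight and lower it gently over the two brass pins of the vibration isolator until it lies flush and the platform sinks fully under it. Leave the two lighter plates lying flat at their places on the mat, never leave a lighter one on the platform, and leave the other things on the bench alone.

Things in the scene. Friction and masses are not known exactly. Their poses are not given: they have to be found in the camera images.
- plate_a: one of three look-alike ballast plates: aluminium base 120 x 70 x 8 mm, blue housing 58 x 58 x 21 mm on it, black grip bar on top, 50 mm along x, 14 mm thick along y, 29 to 63 mm above the underside. Two 12 mm through holes at x = -46 and +46 mm, y = 0. Origin: centre of the underside; z up. One of the three, unknown which, weighs about 2.5 times as much as each other one (all under 0.7 kg)
- plate_b: one of three look-alike ballast plates: aluminium base 120 x 70 x 8 mm, blue housing 58 x 58 x 21 mm on it, black grip bar on top, 50 mm along x, 14 mm thick along y, 29 to 63 mm above the underside. Two 12 mm through holes at x = -46 and +46 mm, y = 0. Origin: centre of the underside; z up. One of the three, unknown which, weighs about 2.5 times as much as each other one (all under 0.7 kg)
- plate_c: one of three look-alike ballast plates: aluminium base 120 x 70 x 8 mm, blue housing 58 x 58 x 21 mm on it, black grip bar on top, 50 mm along x, 14 mm thick along y, 29 to 63 mm above the underside. Two 12 mm through holes at x = -46 and +46 mm, y = 0. Origin: centre of the underside; z up. One of the three, unknown which, weighs about 2.5 times as much as each other one (all under 0.7 kg)
- mat: black rubber mat 170 x 330 x 4 mm fixed to the bench, the three plates lie on it side by side; origin: centre of its underside
- isolator: white housing 170 x 130 x 44 mm of the vibration isolator, fixed to the bench; origin: centre of its underside, z up, its long side along x. It carries the platform
- seat (a point): centre of the top face of the isolator's dark sprung platform (160 x 120 x 12 mm), 68 mm above the bench when unloaded; sinks with it. Two brass pins, 8 mm in diameter, 22 mm tall, tips tapered, stand on it at x = -46 and +46 mm, y = 0 of this point (x along the long side, z up)
- platform (a joint): how far the platform has sunk, m: 0 unloaded, 0.008 fully down on its stop. Springs hold it up against less than about 3.4 N; it goes right down under about 4.3 N
- objective: dark microscope objective standing, 34 mm in diameter, 50 mm tall; a bystander, leave it alone; origin: centre of its underside
- slide_box: white slide box with green lid, 85 x 36 x 32 mm; a bystander, leave it alone; origin: centre of its underside
- oil_bottle: amber oil bottle, 28 mm in diameter, 60 mm tall; a bystander, leave it alone; origin: centre of its underside
- post_holder: black optical post holder, foot 44 mm in diameter, 60 mm tall; a bystander, leave it alone; origin: centre of its underside
- screwdriver: red-handled screwdriver lying, 160 mm long; a bystander, leave it alone; origin: centre of its underside
- tissue_box: cardboard tissue box, 70 x 110 x 40 mm; a bystander, leave it alone; origin: centre of its underside
Not all that is in view belongs to the job. What is shaped like the plate_c but purple is not meant.

How it is judged:
At the end, for the whole second after the job is handed in: One plate over both pins, flush on the platform (within 3 mm), centred within 5 mm, parallel within 0.1 rad, level and at rest, the platform sunk by more than 6 mm; the other two plates flat (0.08 rad), still, within 30 mm of where they started (value of joint platform above 0.006 m and ((horizontal distance between plate_a and seat below 0.005 m and z of plate_a in the frame of seat between -0.003 and 0.003 m and angle between the x axis of plate_a and the x axis of seat, either way round below 0.1 rad and angle between plate_a's own z axis and vertical below 0.05 rad and linear speed of each of plate_a, plate_b, plate_c below 0.01 m/s and distance of each of plate_b, plate_c from where it was at the start of the episode below 0.03 m and angle between each of plate_b, plate_c's own z axis and vertical below 0.08 rad) or (horizontal distance between plate_b and seat below 0.005 m and z of plate_b in the frame of seat between -0.003 and 0.003 m and angle between the x axis of plate_b and the x axis of seat, either way round below 0.1 rad and angle between plate_b's own z axis and vertical below 0.05 rad and linear speed of each of plate_b, plate_a, plate_c below 0.01 m/s and distance of each of plate_a, plate_c from where it was at the start of the episode below 0.03 m and angle between each of plate_a, plate_c's own z axis and vertical below 0.08 rad) or (horizontal distance between plate_c and seat below 0.005 m and z of plate_c in the frame of seat between -0.003 and 0.003 m and angle between the x axis of plate_c and the x axis of seat, either way round below 0.1 rad and angle between plate_c's own z axis and vertical below 0.05 rad and linear speed of each of plate_c, plate_a, plate_b below 0.01 m/s and distance of each of plate_a, plate_b from where it was at the start of the episode below 0.03 m and angle between each of plate_a, plate_b's own z axis and vertical below 0.08 rad))); the robot touches nothing.
It fails at once if a lighter plate is left on the platform (a plate is on it, the gripper has moved more than 180 mm from that plate, and the platform has not sunk by 4 mm) ((horizontal distance between plate_a and seat below 0.09 m and z of plate_a in the frame of seat below 0.04 m and distance between the grasp point and plate_a above 0.18 m and value of joint platform below 0.004 m) or (horizontal distance between plate_b and seat below 0.09 m and z of plate_b in the frame of seat below 0.04 m and distance between the grasp point and plate_b above 0.18 m and value of joint platform below 0.004 m) or (horizontal distance between plate_c and seat below 0.09 m and z of plate_c in the frame of seat below 0.04 m and distance between the grasp point and plate_c above 0.18 m and value of joint platform below 0.004 m)).
It fails at once if a plate is dropped or forced onto the platform (more than 40 N between them) (contact force between any of plate_a, plate_b, plate_c and isolator above 40 N).
It fails at once if one of the other things on the bench is moved by more than 30 mm (distance of any of objective, slide_box, oil_bottle, post_holder, screwdriver, tissue_box from where it was at the start of the episode above 0.03 m).
It also fails if it takes over 64 s, if anything falls off the work surface, if the arm or the gripper's body presses on something with over 40 N, if the wrist force passes 120 N, or if a joint passes its speed limit or range.

## Robot

A 6-joint arm with a two-finger parallel gripper is mounted at the origin on the work surface. World frame = base frame: x ahead of the robot, y to its left, z up, the work surface at z = 0. Lengths are in m, angles in rad, forces in N, time in s.
With the tool pointing down it reaches from about 0.325 to 0.925 m from the base axis. Payload 3.1 kg.
Tool frame: the origin (TCP) lies midway between the tips of the shut fingers; the grasp point (between the pads) lies bot.hold_point_z behind it (bot.hold_point_z is the distance from the TCP to the grasp point, in m); z points along the fingers, y is the line along which they close (so a half turn about z gives the same grasp; the last joint's range is limited). The gripper opens to 85 mm and grips with 20 to 120 N. Pads are 22 mm wide; open, the fingers measure 114 mm over their backs; the gripper's body (76 mm by 85 mm) begins 54 mm behind the grasp point. The pads swing forward as they close: fully open they stand 13 mm farther back than shut.
Start: joints at [1.149, 0.217, 1.613, -0, 1.311, -0.112], TCP at [0.191, 0.595, 0.231] pointing down, gripper open.
Joint ranges: [-2.75, 2.75], [-0.78, 2.1], [0.31, 2.55], [-1.13, 4.27], [0.13, 2.63], [-2.58, 2.58]. Speed limits (rad/s): [2.79, 2.79, 3.14, 3.14, 3.14, 3.14].

## Interface

Orientations are given as a unit quaternion [w, x, y, z].
In Python, from station import bot, viewer gives the robot as it stands.
- The arm moves only by the shell command python3 -m pendant 'ROWS' [OPENING] [FORCE]. ROWS is JSON, a list of rows, each an object with "travel": the shift along the tool's x, y, z in mm, a list of three; "delta_rot": the turn, a rotation vector about the tool's x, y, z in rad, a list of three. A call has 1 to 20 rows; each row is the pose to reach, as a shift and turn from the pose commanded when the call began, along the tool's axes at that moment; what a row does not reach only later rows make up. A row lasts 1/8 s, in which the tool goes at most 62.5 mm and 10.7 degrees, less where a joint would pass 70% of its speed; a pose out of reach is approached as far as the arm can. A call with a gripper value outside its range is refused whole. OPENING is the opening, from -1 (shut) to 1 (fully open), set as the call begins (- or left out, the last holds). The fingers move at their own pace and stop on an object; FORCE is the grip in N (left out, the last holds). Time passes only in rows, so rows that repeat a pose let the fingers close. It gives the time, the measured TCP pose, the force, the opening and the grip force at its end, in the units of the state.
- bot.read_state(): the state, without advancing time (a new reading comes with each control period).
- viewer.capture(name): name is "side" or "top"; returns the picture (400x640x3 uint8, red, green, blue); there is no depth.
- viewer.get_calibration(name): a dict with "mtx" (3x3 intrinsics, pixels), "pose" (4x4, takes a point from camera to world coordinates). Camera axes: x right, y down, z forward; pixel columns grow to the right and rows downward; lengths in m; the calibration is good to about 2 mm. A picture is of the moment at which its call begins. get_calibration takes no time and is no camera call.
- bot.finish_job(): hands the job in; it is judged then, once.
The state is a dict: "clock": time; "qpos": joint angles; "joint_vel": joint speeds; "tau": joint torques, N m; "ee_pos": TCP position; "ee_rot": TCP orientation; "contact_force": force on the tool from outside, world axes, zero at the start; "torque": the same for the moment, N m; "opening": finger opening in m; "gripper_force": force on a finger pad.
Only numpy, scipy, OpenCV 4.12 (cv2) and the standard library are available. Lean on these libraries where they do the work, as an engineer would, in place of code of your own. Each camera call takes 0.05 s, during which the arm holds its last target. There are 200 camera calls.

## Working session

There is one attempt and no reset: what is moved stays moved. The work goes in short steps, Python scripts to look and compute and a shell command to move; the robot and the scene stay as the last step left them, time stands still between calls to the robot, and variables do not carry over. Pictures are saved under pics/ and viewed, at most 10 in all, crops included, and the job is handed in when it is done.

```bash
mkdir -p pics; ls; python3 - <<'E'
from station import bot, viewer
import cv2,numpy as np
for n in("top","side"):
    im=viewer.capture(n); cv2.imwrite(f"pics/{n}0.png",cv2.cvtColor(im,cv2.COLOR_RGB2BGR))
    c=viewer.get_calibration(n); print(n,np.round(c["mtx"],1).tolist(),np.round(c["pose"],3).tolist())
print(bot.read_state(),bot.hold_point_z)
E
```

```text
pics
top [[512.4, 0.0, 319.6], [0.0, 512.4, 206.6], [0.0, 0.0, 1.0]] [[0.002, -1.0, 0.018, 0.525], [-1.0, -0.002, 0.004, -0.005], [-0.004, -0.018, -1.0, 1.072], [0.0, 0.0, 0.0, 1.0]]
side [[389.5, 0.0, 317.8], [0.0, 389.5, 204.5], [0.0, 0.0, 1.0]] [[-0.986, -0.095, 0.136, 0.454], [-0.166, 0.525, -0.835, 0.654], [0.007, -0.846, -0.533, 0.494], [0.0, 0.0, 0.0, 1.0]]
{'clock': 0.1, 'qpos': array([ 1.14877488e+00,  2.17728689e-01,  1.61480187e+00,  1.21797269e-05,
        1.31128316e+00, -1.12193812e-01]), 'joint_vel': array([-0.00045641, -0.00189655, -0.00440268, -0.00125631,  0.00030723,
       -0.00021714]), 'tau': array([-4.54173423e-04, -3.98079658e+01, -3.04969597e+01, -9.54221628e-05,
        4.27484789e-03, -5.73145414e-06]), 'ee_pos': array([0.19022473, 0.59456869, 0.23005312]), 'ee_rot': array([-2.98792094e-04,  1.54296404e-01,  9.88023981e-01, -1.06959648e-03]), 'contact_force': array([-0.35062539, -1.08470329,  0.23592974]), 'torque': array([-0.02036076,  0.0423634 ,  0.03117118]), 'gripper_force': 0.0, 'opening': 0.08528509989189838} 0.0187
```

View pics/top0.png

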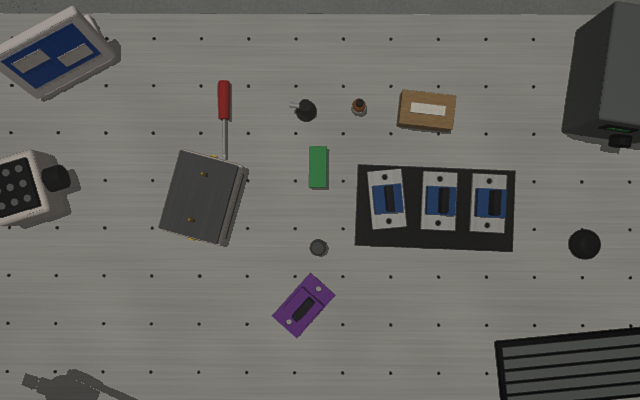

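View pics/side0.png

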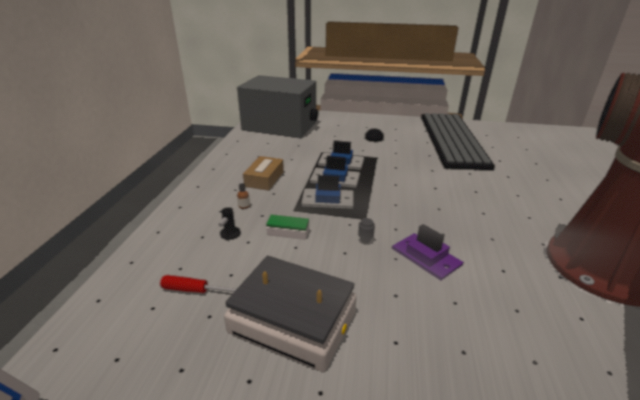

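Candidates for the plates in the top view: blue plates on the mat at (387,199), (440,201) and (489,203). The purple look-alike at (304,306) is excluded. The isolator is at (204,197), with pins at about (204,174) and (190,219). In the side view the plates are at (328,195), (335,178) and (342,160), with pins at (265,278) and (319,297).

```bash
cat > h.py <<'E'
import cv2,numpy as np
from station import bot,viewer
C={n:viewer.get_calibration(n) for n in("top","side")}
def ray(n,p):
    c=C[n];d=np.linalg.inv(c["mtx"])@[p[0],p[1],1.];P=c["pose"];return P[:3,3],P[:3,:3]@d
def onz(n,p,z):
    o,d=ray(n,p);return o+d*(z-o[2])/d[2]
def tri(pt,ps):
    A=[];b=[]
    for n,p in(("top",pt),("side",ps)):
        o,d=ray(n,p);d=d/np.linalg.norm(d);M=np.eye(3)-np.outer(d,d);A.append(M);b.append(M@o)
    x=np.linalg.lstsq(np.vstack(A),np.hstack(b),rcond=None)[0]
    e=[np.linalg.norm(M@x-q) for M,q in zip(A,b)];return x,e
def proj(n,X):
    P=np.linalg.inv(C[n]["pose"]);q=C[n]["mtx"]@(P[:3,:3]@X+P[:3,3]);return q[:2]/q[2]
def blobs(im,mask,box,amin=3):
    x0,y0,x1,y1=box;m=np.zeros(mask.shape,np.uint8);m[y0:y1,x0:x1]=mask[y0:y1,x0:x1]
    k,_,st,ce=cv2.connectedComponentsWithStats(m);return [(ce[i].round(2).tolist(),int(st[i,4])) for i in range(1,k) if st[i,4]>=amin]
E
python3 - <<'E'
from h import *
t=cv2.imread("pics/top0.png");s=cv2.imread("pics/side0.png")
def masks(im):
    b,g,r=[im[...,i].astype(int) for i in range(3)]
    return ((r-b>25).astype(np.uint8),((b-r)>35).astype(np.uint8))
for n,im,bi,bp in(("top",t,(150,140,255,250),(355,160,520,255)),("side",s,(225,255,360,345),(295,140,380,215))):
    br,bl=masks(im);print(n,"brass",blobs(im,br,bi),"blue",blobs(im,bl,bp,15))
# top: light base
g=cv2.cvtColor(t,cv2.COLOR_BGR2GRAY)
m=np.zeros_like(g);m[167:243,362:510]=(g[167:243,362:510]>85)
k,_,st,ce=cv2.connectedComponentsWithStats(m)
for i in range(1,k):
    if st[i,4]>60: print("light",ce[i].round(1),st[i])
a=cv2.resize(t[155:260,350:520],None,fx=4,fy=4,interpolation=2);b=cv2.resize(s[135:215,290:390],None,fx=4,fy=4,interpolation=2);c=cv2.resize(t[140:255,150:255],None,fx=2,fy=2,interpolation=2)
o=np.zeros((600,800,3),np.uint8);o[:a.shape[0],:a.shape[1]]=a[:,:];o[420:420+150,:400]=b[80:230];d=s[250:365,220:365];d=cv2.resize(d,None,fx=1.5,fy=1.5);o[424:424+d.shape[0],410:410+d.shape[1]]=d;
cv2.imwrite("pics/crop.png",o)
E
```

```text
top brass [([213.67, 155.78], 18), ([202.69, 173.38], 16), ([190.0, 219.0], 15), ([190.4, 238.6], 20)] blue [([379.18, 199.36], 306), ([397.65, 197.61], 220), ([432.45, 200.09], 310), ([451.94, 201.03], 178), ([489.04, 203.01], 454)]
side brass [([264.55, 277.25], 69), ([318.63, 296.04], 71), ([252.67, 323.98], 169), ([343.49, 328.33], 69), ([285.25, 336.5], 4), ([293.71, 339.79], 14), ([305.0, 343.8], 5)] blue [([342.63, 155.17], 75), ([335.18, 171.83], 119), ([328.01, 192.86], 103)]
light [482.7 167.6] [441 167  69   3 134]
light [385.7 198.5] [ 367  169   40   60 1049]
light [437.1 200.3] [421 171  36  60 997]
light [486.6 202.6] [470 173  37  60 999]
```

View pics/crop.png

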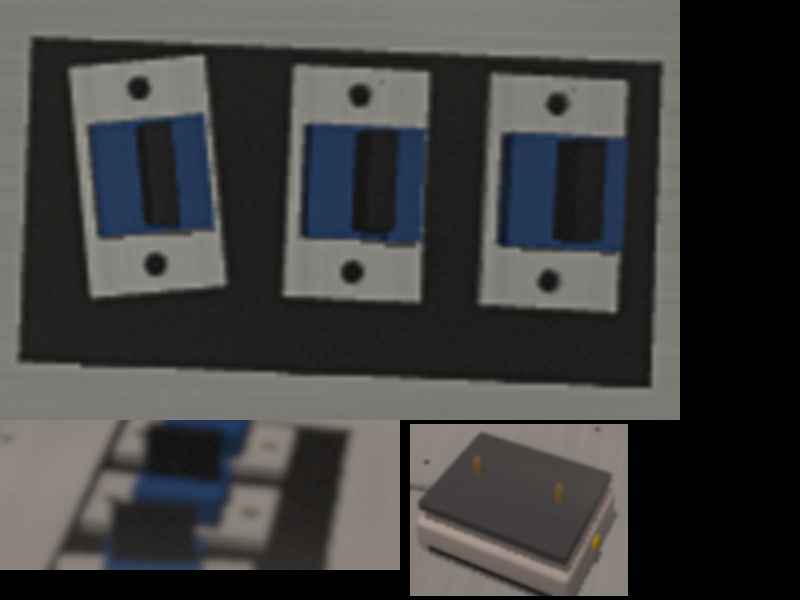

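The crop shows three identical blue plates with black bars and clear holes. In the full top picture the holes are near (385,177)/(389,221), (440,179)/(438,223) and (489,181)/(487,225). The isolator pins stand up clearly on the dark platform.

```bash
cat >> h.py <<'E'
def hole(im,p,r=5,ref=None):
    g=cv2.cvtColor(im,cv2.COLOR_BGR2GRAY).astype(float);x,y=int(round(p[0])),int(round(p[1]))
    w=g[y-r:y+r+1,x-r:x+r+1];wt=np.clip(np.median(w)-15-w,0,None)
    Y,X=np.mgrid[y-r:y+r+1,x-r:x+r+1];return np.array([(wt*X).sum(),(wt*Y).sum()])/wt.sum()
E
python3 - <<'E'
from h import *
t=cv2.imread("pics/top0.png");s=cv2.imread("pics/side0.png")
print("blue from 2 views (rough height):")
# holes
for q in(((384.7,177),(388.7,221)),((440,179),(438,223)),((489.3,181),(487,225.2))):
    h=[hole(t,p) for p in q];W=[onz("top",p,.012) for p in h];c=(W[0]+W[1])/2;d=W[0]-W[1]
    # side projections for check of height
    print(np.round(h,1).tolist(),"c",c.round(4),"len",np.linalg.norm(d).round(4),"yaw",np.arctan2(d[1],d[0]).round(4),"side px of holes",[proj("side",w).round(1).tolist() for w in W],"bar top ctr side",proj("side",c+[0,0,.055]).round(1))
P=[tri((202.69,173.38),(264.55,277.25)),tri((190,219),(318.63,296.04))]
for x,e in P:print("pin",x.round(4),np.round(e,4))
for z in(.079,.085,.09):
    W=[onz("top",p,z) for p in((202.69,173.38),(190,219))];d=W[0]-W[1];print(z,((W[0]+W[1])/2).round(4),np.linalg.norm(d).round(4),np.arctan2(d[1],d[0]).round(4))
# platform top outline
g=cv2.cvtColor(t,cv2.COLOR_BGR2GRAY);m=((g<95)*255).astype(np.uint8);m[:, :155]=0;m[:,250:]=0;m[:145]=0;m[252:]=0
c=max(cv2.findContours(m,0,2)[0],key=cv2.contourArea);r=cv2.minAreaRect(c);print(r)
print("rect ctr",onz("top",r[0],.068).round(4),[onz("top",b,.068).round(3).tolist() for b in cv2.boxPoints(r)])
# side holes
S=[]
for q in((255,1),):pass
gs=cv2.cvtColor(s,cv2.COLOR_BGR2GRAY)
a=cv2.resize(s[140:215,295:385],None,fx=6,fy=6,interpolation=2);cv2.imwrite("pics/sc.png",a)
E
```

```text
blue from 2 views (rough height):
[[384.3, 176.6], [388.4, 220.6]] c [ 0.5613 -0.1395  0.012 ] len 0.0916 yaw 0.0937 side px of holes [[308.1, 196.1], [346.3, 197.8]] bar top ctr side [327.6 176.6]
[[439.5, 178.4], [437.6, 222.6]] c [ 0.5577 -0.2474  0.012 ] len 0.0915 yaw -0.0461 side px of holes [[317.5, 174.3], [351.8, 178.0]] bar top ctr side [335.2 157.1]
[[488.9, 180.6], [486.7, 224.8]] c [ 0.5533 -0.3492  0.012 ] len 0.0917 yaw -0.0524 side px of holes [[324.9, 158.1], [356.7, 161.4]] bar top ctr side [341.5 141.7]
pin [0.6068 0.2255 0.0794] [0.0005 0.0005]
pin [0.5183 0.2497 0.0791] [0.0004 0.0004]
0.079 [0.563  0.2377 0.079 ] 0.0919 -0.2652
0.085 [0.5628 0.2363 0.085 ] 0.0913 -0.2652
0.09 [0.5626 0.235  0.09  ] 0.0909 -0.2652
((204.77671813964844, 198.7974853515625), (75.57341766357422, 83.23860931396484), 15.64224624633789)
rect ctr [0.5583 0.2238 0.068 ] [[0.499, 0.317, 0.068], [0.657, 0.274, 0.068], [0.617, 0.131, 0.068], [0.46, 0.174, 0.068]]
```

View pics/sc.png

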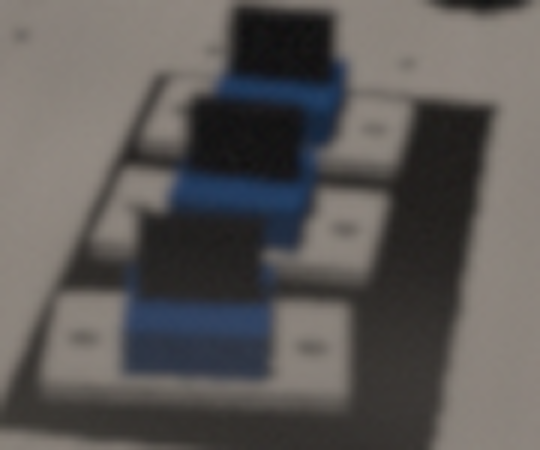

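```bash
cat >> h.py <<'E'
from scipy.spatial.transform import Rotation as R
def go(p,yaw):
    "tool-frame travel (mm) and z turn to TCP p, fingers closing square to an x-axis at yaw"
    s=bot.read_state();q=s["ee_rot"];r=R.from_quat([q[1],q[2],q[3],q[0]]);M=r.as_matrix()
    v=M.T@(np.array(p)-s["ee_pos"])*1000
    a=yaw+np.pi/2-np.arctan2(M[1,1],M[0,1]);a=(a+np.pi/2)%np.pi-np.pi/2
    # full rotation to vertical, turned
    y=np.arctan2(M[1,1],M[0,1])+a;Y=np.array([np.cos(y),np.sin(y),0]);Z=np.array([0,0,-1.]);T=np.c_[np.cross(Y,Z),Y,Z]
    print("travel",v.round(1),"rot",(r.inv()*R.from_matrix(T)).as_rotvec().round(4),"q",s["qpos"].round(2),"t",s["clock"])
PL={"A":(.5613,-.1395,.0937),"B":(.5577,-.2474,-.0461),"C":(.5533,-.3492,-.0524)};SEAT=(.5627,.2376,-.265)
E
python3 -c "
from h import *
go((.5613,-.1395,.15),.0937)"
```

```text
travel [-577.2 -585.8   81.2] rot [-0.0021 -0.0007 -0.4035] q [ 1.15  0.22  1.61  0.    1.31 -0.11] t 0.1
```

```bash
python3 -m pendant '[{"travel":[-40,-40,0],"delta_rot":[0,0,-0.03]},{"travel":[-80,-80,0],"delta_rot":[0,0,-0.06]},{"travel":[-120,-120,0],"delta_rot":[0,0,-0.09]},{"travel":[-160,-160,0],"delta_rot":[0,0,-0.12]},{"travel":[-200,-200,0],"delta_rot":[0,0,-0.15]},{"travel":[-240,-240,0],"delta_rot":[0,0,-0.18]},{"travel":[-280,-280,0],"delta_rot":[0,0,-0.2]},{"travel":[-320,-320,10],"delta_rot":[0,0,-0.23]},{"travel":[-360,-360,20],"delta_rot":[0,0,-0.26]},{"travel":[-400,-400,30],"delta_rot":[0,0,-0.29]},{"travel":[-440,-440,40],"delta_rot":[0,0,-0.32]},{"travel":[-480,-485,50],"delta_rot":[0,0,-0.35]},{"travel":[-520,-525,60],"delta_rot":[0,0,-0.38]},{"travel":[-555,-562,70],"delta_rot":[0,0,-0.4]},{"travel":[-577.2,-585.8,81.2],"delta_rot":[-0.002,-0.001,-0.4035]},{"travel":[-577.2,-585.8,81.2],"delta_rot":[-0.002,-0.001,-0.4035]},{"travel":[-577.2,-585.8,81.2],"delta_rot":[-0.002,-0.001,-0.4035]},{"travel":[-577.2,-585.8,81.2],"delta_rot":[-0.002,-0.001,-0.4035]}]' 1 40
python3 -c "
from h import *
go((.5613,-.1395,.039),.0937);print(bot.read_state()['ee_pos'])"
```

```text
clock: 2.35
ee_pos: [0.5614, -0.1375, 0.1504]
ee_rot: [0.001, -0.047, 0.999, 0.001]
contact_force: [-0.4, 0.2, -0.3]
opening: 0.0851
gripper_force: 0.0
travel [  0.4  -2.2 111.4] rot [0.002  0.0015 0.0013] q [-0.36  0.2   1.79  0.    1.15 -2.03] t 2.35
[ 0.56136396 -0.13745787  0.15036711]
```

```bash
python3 -m pendant '[{"travel":[0,-1,25],"delta_rot":[0,0,0]},{"travel":[0,-2,50],"delta_rot":[0,0,0]},{"travel":[0,-2,75],"delta_rot":[0,0,0]},{"travel":[0,-2,95],"delta_rot":[0,0,0]},{"travel":[0,-2,110],"delta_rot":[0,0,0]},{"travel":[0,-2,110],"delta_rot":[0,0,0]},{"travel":[0,-2,110],"delta_rot":[0,0,0]}]'
python3 -m pendant '[{"travel":[0,0,0],"delta_rot":[0,0,0]},{"travel":[0,0,0],"delta_rot":[0,0,0]},{"travel":[0,0,0],"delta_rot":[0,0,0]},{"travel":[0,0,0],"delta_rot":[0,0,0]},{"travel":[0,0,0],"delta_rot":[0,0,0]},{"travel":[0,0,0],"delta_rot":[0,0,0]}]' -1 50
python3 -m pendant '[{"travel":[0,0,-5],"delta_rot":[0,0,0]},{"travel":[0,0,-12],"delta_rot":[0,0,0]},{"travel":[0,0,-20],"delta_rot":[0,0,0]},{"travel":[0,0,-20],"delta_rot":[0,0,0]},{"travel":[0,0,-20],"delta_rot":[0,0,0]},{"travel":[0,0,-20],"delta_rot":[0,0,0]}]'
cat > w.py <<'E'
from h import *
f=[]
for i in range(8):
    im=viewer.capture("top");f.append(bot.read_state()["contact_force"])
print(np.mean(f,0).round(2),np.std(f,0).round(2),bot.read_state()["ee_pos"],bot.read_state()["opening"]);cv2.imwrite("pics/w.png",cv2.cvtColor(im,cv2.COLOR_RGB2BGR))
E
python3 w.py
```

```text
clock: 3.22
ee_pos: [0.5627, -0.1406, 0.0409]
ee_rot: [0.001, -0.047, 0.999, 0.001]
contact_force: [0.6, -0.2, -0.3]
opening: 0.0853
gripper_force: 0.0
clock: 3.98
ee_pos: [0.5623, -0.1405, 0.0404]
ee_rot: [0.001, -0.047, 0.999, 0.001]
contact_force: [-0.0, -0.4, 2.3]
opening: 0.0132
gripper_force: 50.1
clock: 4.72
ee_pos: [0.5616, -0.1403, 0.0597]
ee_rot: [0.0, -0.047, 0.999, 0.001]
contact_force: [-0.1, 0.1, -5.5]
opening: 0.0133
gripper_force: 49.2
[-0.24  0.3  -5.38] [0.39 0.71 0.4 ] [ 0.56190593 -0.14043717  0.06003087] 0.013344338364468572
```

Plate A weighs about 5.4 N. A light plate can weigh at most 2.75 N, so A is the heavy one. Next I measure how it sits in the hand.

```bash
python3 - <<'E'
from h import *
t=cv2.imread("pics/w.png")
e=[proj("top",np.array([.5613+s*.046*np.cos(.0937),-.14+s*.046*np.sin(.0937),.0316])) for s in(1,-1)];print(np.round(e,1))
W=[]
for p in e:
    h=hole(t,p);W.append(onz("top",h,.0316));print(h.round(1))
d=W[0]-W[1];print(((W[0]+W[1])/2).round(4),np.linalg.norm(d).round(4),np.arctan2(d[1],d[0]).round(4))
go((.5627,.2376,.150),-.265)
cv2.imwrite("pics/wc.png",cv2.resize(t[150:260,330:500],None,fx=4,fy=4,interpolation=2))
E
```

```text
[[385.7 175.8]
 [389.9 220.8]]
[381.  174.5]
[389.8 220.5]
[ 0.5629 -0.1351  0.0316] 0.0953 0.188
travel [-36.3 376.5 -89.2] rot [0.002  0.0009 0.3587] q [-0.37  0.32  1.83  0.    0.98 -2.03] t 5.125
```

View pics/wc.png

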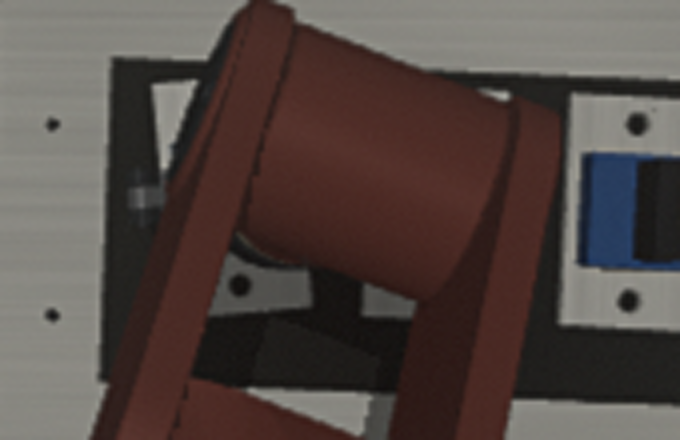

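```bash
python3 -m pendant '[{"travel":[0,0,-25],"delta_rot":[0,0,0]},{"travel":[0,0,-55],"delta_rot":[0,0,0]},{"travel":[-2,25,-80],"delta_rot":[0,0,0.02]},{"travel":[-5,60,-89.2],"delta_rot":[0,0,0.05]},{"travel":[-9,100,-89.2],"delta_rot":[0,0,0.09]},{"travel":[-13,140,-89.2],"delta_rot":[0,0,0.13]},{"travel":[-17,180,-89.2],"delta_rot":[0,0,0.17]},{"travel":[-21,220,-89.2],"delta_rot":[0,0,0.21]},{"travel":[-25,260,-89.2],"delta_rot":[0,0,0.25]},{"travel":[-29,300,-89.2],"delta_rot":[0,0,0.29]},{"travel":[-33,335,-89.2],"delta_rot":[0,0,0.33]},{"travel":[-35.5,362,-89.2],"delta_rot":[0.002,0.001,0.35]},{"travel":[-36.3,373,-89.2],"delta_rot":[0.002,0.001,0.3587]},{"travel":[-36.3,376.5,-89.2],"delta_rot":[0.002,0.001,0.3587]},{"travel":[-36.3,376.5,-89.2],"delta_rot":[0.002,0.001,0.3587]},{"travel":[-36.3,376.5,-89.2],"delta_rot":[0.002,0.001,0.3587]},{"travel":[-36.3,376.5,-89.2],"delta_rot":[0.002,0.001,0.3587]},{"travel":[-36.3,376.5,-89.2],"delta_rot":[0.002,0.001,0.3587]}]'
python3 - <<'E'
from h import *
t,s=[cv2.cvtColor(viewer.capture(n),cv2.COLOR_RGB2BGR) for n in("top","side")];cv2.imwrite("pics/t1.png",t);cv2.imwrite("pics/s1.png",s)
st=bot.read_state();print(st["ee_pos"],st["contact_force"]);go((.5627,.2376,.150),-.265)
c=st["ee_pos"]+[0,0,-.0364+.008]
for k in(1,-1):
    X=c+k*.046*np.array([np.cos(-.265),np.sin(-.265),0]);print("hole px top",proj("top",X).round(1),"side",proj("side",X).round(1))
    P=np.array([.5627,.2376,.079])+k*.046*np.array([np.cos(-.265),np.sin(-.265),0]);print("pin mid px top",proj("top",P).round(1),"side",proj("side",P).round(1))
o=np.zeros((600,800,3),np.uint8);a=cv2.resize(t[130:260,130:290],None,fx=2.5,fy=2.5,interpolation=2);b=cv2.resize(s[200:350,190:390],None,fx=4,fy=4,interpolation=2)[:600]
o=np.zeros((600,800,3),np.uint8);o[:,:]=b[:,:800];cv2.imwrite("pics/s1c.png",o);cv2.imwrite("pics/t1c.png",cv2.resize(t[130:260,130:290],None,fx=4.5,fy=4.5,interpolation=2))
E
```

```text
clock: 7.38
ee_pos: [0.5629, 0.2372, 0.15]
ee_rot: [0.0, 0.132, 0.991, -0.0]
contact_force: [0.3, 0.3, -5.6]
opening: 0.013
gripper_force: 49.7
[0.56279788 0.23740664 0.15001469] [-0.39040954 -0.03503171 -5.82951469]
travel [0.1 0.2 0. ] rot [-0.0001  0.0001 -0.0003] q [ 0.28  0.27  1.71 -0.    1.16 -1.02] t 7.475
hole px top [197.6 171.6] side [262.1 255.9]
pin mid px top [202.8 173.5] side [264.1 277.5]
hole px top [184.3 219.3] side [318.5 274. ]
pin mid px top [190.1 219.2] side [318.3 296. ]
```

View pics/s1c.png

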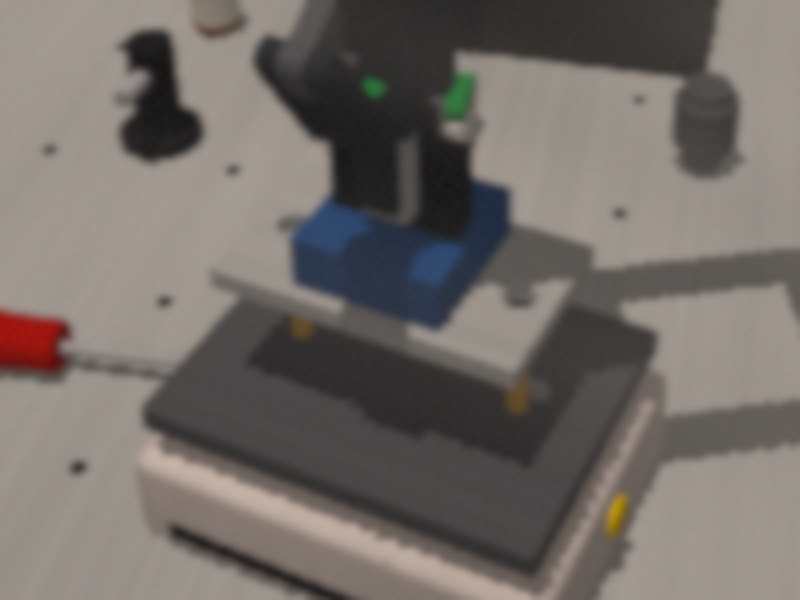

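View pics/t1c.png

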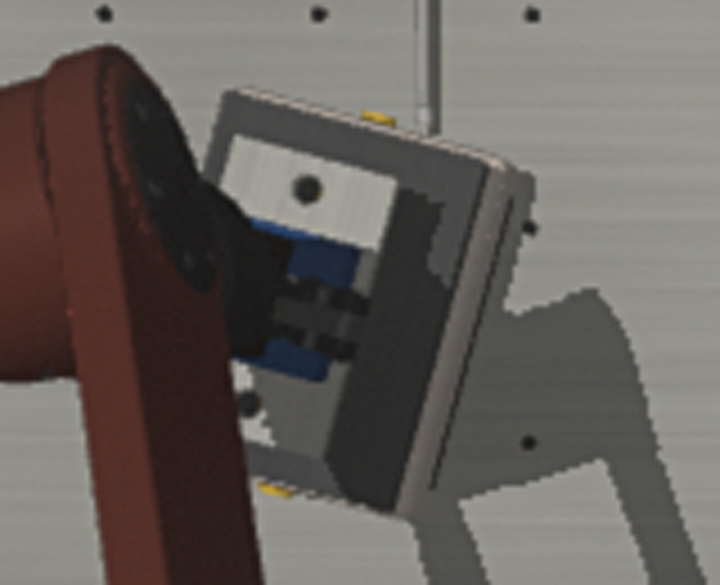

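The views show the plate level above both pins. The holes are at about side (262.8,255.5) and (319.5,273.8), and top (198.2,171.8) and (184.9,219.6). I'll refine these.

```bash
python3 - <<'E'
from h import *
t,s=cv2.imread("pics/t1.png"),cv2.imread("pics/s1.png")
W=[]
for pt,ps,r in(((198.2,171.8),(262.8,255.5),4),((184.9,219.6),(319.5,273.7),4)):
    a,b=hole(t,pt,r),hole(s,ps,r);x,e=tri(a,b);print(a.round(2),b.round(2),x.round(4),np.round(e,4),"onz top",onz("top",a,.1216).round(4),"onz side",onz("side",b,.1216).round(4));W.append(x)
d=W[0]-W[1];print(((W[0]+W[1])/2).round(4),np.linalg.norm(d),np.arctan2(d[1],d[0]))
E
```

```text
[197.87 171.72] [265.59 258.16] [0.6048 0.2251 0.1177] [0.0025 0.0025] onz top [0.6069 0.2248 0.1216] onz side [0.6007 0.2294 0.1216]
[182.9  220.07] [319.26 275.  ] [0.517  0.2519 0.1221] [0. 0.] onz top [0.5169 0.252  0.1216] onz side [0.5171 0.2513 0.1216]
[0.5609 0.2385 0.1199] 0.09192498374415604 -0.2958366415126649
```

```bash
python3 -m pendant '[{"travel":[-0.3,0.8,6],"delta_rot":[0,0,0]},{"travel":[-0.3,0.8,12],"delta_rot":[0,0,0]},{"travel":[-0.3,0.8,17],"delta_rot":[0,0,0]},{"travel":[-0.3,0.8,21],"delta_rot":[0,0,0]},{"travel":[-0.3,0.8,23],"delta_rot":[0,0,0]},{"travel":[-0.3,0.8,25],"delta_rot":[0,0,0]},{"travel":[-0.3,0.8,27],"delta_rot":[0,0,0]},{"travel":[-0.3,0.8,27],"delta_rot":[0,0,0]},{"travel":[-0.3,0.8,27],"delta_rot":[0,0,0]}]'
python3 w.py
```

```text
clock: 8.6
ee_pos: [0.5633, 0.2384, 0.1231]
ee_rot: [0.0, 0.132, 0.991, 0.0]
contact_force: [0.4, 0.5, -5.8]
opening: 0.0133
gripper_force: 49.7
[ 0.07 -0.03 -5.75] [0.49 0.33 0.46] [0.5632681  0.23833211 0.12304707] 0.0131437558525606
```

```bash
python3 -m pendant '[{"travel":[0,0,2],"delta_rot":[0,0,0]},{"travel":[0,0,4],"delta_rot":[0,0,0]},{"travel":[0,0,6],"delta_rot":[0,0,0]},{"travel":[0,0,8],"delta_rot":[0,0,0]},{"travel":[0,0,10],"delta_rot":[0,0,0]},{"travel":[0,0,10],"delta_rot":[0,0,0]},{"travel":[0,0,10],"delta_rot":[0,0,0]}]'
python3 w.py
```

```text
clock: 9.88
ee_pos: [0.5633, 0.2383, 0.113]
ee_rot: [0.0, 0.132, 0.991, -0.0]
contact_force: [-0.1, -0.6, -6.0]
opening: 0.0132
gripper_force: 49.7
[-0.15 -0.11 -6.07] [0.4  0.35 0.49] [0.56331065 0.23836056 0.11308977] 0.01293426005311223
```

```bash
python3 -m pendant '[{"travel":[0,0,2],"delta_rot":[0,0,0]},{"travel":[0,0,4],"delta_rot":[0,0,0]},{"travel":[0,0,6],"delta_rot":[0,0,0]},{"travel":[0,0,7.5],"delta_rot":[0,0,0]},{"travel":[0,0,9],"delta_rot":[0,0,0]},{"travel":[0,0,10],"delta_rot":[0,0,0]},{"travel":[0,0,11],"delta_rot":[0,0,0]},{"travel":[0,0,12],"delta_rot":[0,0,0]},{"travel":[0,0,13],"delta_rot":[0,0,0]},{"travel":[0,0,14],"delta_rot":[0,0,0]},{"travel":[0,0,14],"delta_rot":[0,0,0]},{"travel":[0,0,14],"delta_rot":[0,0,0]}]'
python3 w.py
```

```text
clock: 11.78
ee_pos: [0.5634, 0.2384, 0.0991]
ee_rot: [0.0, 0.132, 0.991, 0.0]
contact_force: [-0.7, -1.2, -2.6]
opening: 0.0129
gripper_force: 50.2
[-0.9  -0.46 -1.84] [0.35 0.6  0.41] [0.56341371 0.2383707  0.09909528] 0.01360882911304735
```

Platform contact: it now carries about 4 N and is sinking. I'll lower the last few millimetres onto the stop.

```bash
python3 -m pendant '[{"travel":[0,0,0.7],"delta_rot":[0,0,0]},{"travel":[0,0,1.4],"delta_rot":[0,0,0]},{"travel":[0,0,2.1],"delta_rot":[0,0,0]},{"travel":[0,0,2.5],"delta_rot":[0,0,0]},{"travel":[0,0,2.5],"delta_rot":[0,0,0]},{"travel":[0,0,2.5],"delta_rot":[0,0,0]}]'
python3 w.py
```

```text
clock: 12.92
ee_pos: [0.5634, 0.2384, 0.0966]
ee_rot: [0.0, 0.132, 0.991, 0.0]
contact_force: [-1.0, -0.9, -0.6]
opening: 0.0134
gripper_force: 50.2
[-0.59  0.08 -1.63] [0.3  0.3  0.55] [0.56341478 0.23836233 0.09660674] 0.012938525269625531
```

```bash
python3 -m pendant '[{"travel":[0,0,0.5],"delta_rot":[0,0,0]},{"travel":[0,0,0.5],"delta_rot":[0,0,0]}]'
python3 -m pendant '[{"travel":[0,0,0],"delta_rot":[0,0,0]},{"travel":[0,0,0],"delta_rot":[0,0,0]},{"travel":[0,0,0],"delta_rot":[0,0,0]},{"travel":[0,0,0],"delta_rot":[0,0,0]},{"travel":[0,0,-15],"delta_rot":[0,0,0]},{"travel":[0,0,-40],"delta_rot":[0,0,0]},{"travel":[0,0,-70],"delta_rot":[0,0,0]},{"travel":[0,0,-100],"delta_rot":[0,0,0]},{"travel":[0,-40,-120],"delta_rot":[0,0,0]},{"travel":[0,-80,-120],"delta_rot":[0,0,0]},{"travel":[0,-120,-120],"delta_rot":[0,0,0]},{"travel":[0,-160,-120],"delta_rot":[0,0,0]},{"travel":[0,-190,-120],"delta_rot":[0,0,0]},{"travel":[0,-200,-120],"delta_rot":[0,0,0]},{"travel":[0,-200,-120],"delta_rot":[0,0,0]},{"travel":[0,-200,-120],"delta_rot":[0,0,0]}]' 1
python3 - <<'E'
from h import *
t,s=[cv2.cvtColor(viewer.capture(n),cv2.COLOR_RGB2BGR) for n in("top","side")];cv2.imwrite("pics/t2.png",t);cv2.imwrite("pics/s2.png",s)
st=bot.read_state();print(st["ee_pos"],st["contact_force"],st["clock"])
a=cv2.resize(s[200:350,190:390],None,fx=3,fy=3,interpolation=2);b=cv2.resize(t[130:260,130:230],None,fx=2,fy=2,interpolation=2)
o=np.zeros((450,800,3),np.uint8);o[:,:600]=a;o[:260,600:]=b
cv2.imwrite("pics/fin.png",o)
for k in(1,-1):
    X=np.array([.5634,.2384,.068])+k*.046*np.array([np.cos(-.265),np.sin(-.265),0]);print(proj("top",X).round(1),proj("side",X).round(1))
E
```

```text
clock: 13.58
ee_pos: [0.5634, 0.2384, 0.0964]
ee_rot: [0.0, 0.132, 0.991, 0.0]
contact_force: [-1.2, 0.3, 1.1]
opening: 0.013
gripper_force: 50.6
clock: 15.58
ee_pos: [0.5112, 0.0462, 0.2163]
ee_rot: [0.0, 0.132, 0.991, 0.0]
contact_force: [-0.4, 1.1, -0.5]
opening: 0.0852
gripper_force: 0.0
[0.51111543 0.0462516  0.21603655] [ 1.44834952  0.16057546 -0.16588152] 15.675
[203.6 173.6] [264. 283.]
[191.1 218.8] [317.7 301.8]
```

View pics/fin.png

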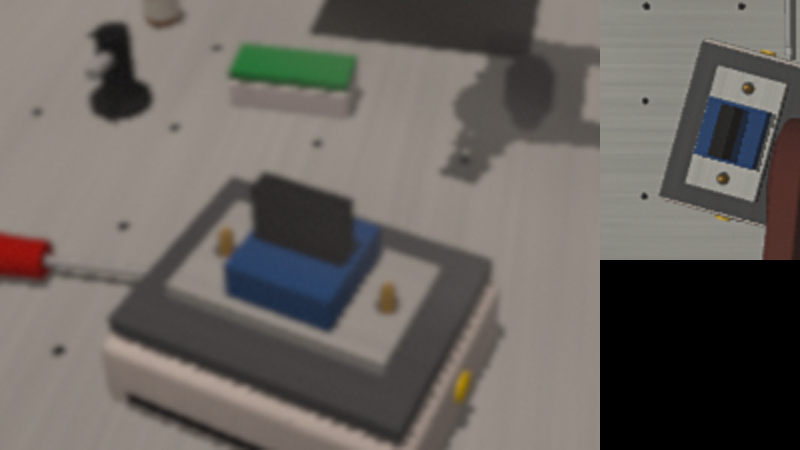

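The plate lies flush with both pins through its holes, side crop (226,242) and (388,297). The platform is down on its housing, and the gripper is clear. Handing in.

```bash
python3 -c "
from station import bot
print(bot.finish_job())"
```

```text
the job is handed in; nothing more can be done
None
```

I handed in the job at about 16 s, with no verdict returned: plate_a, by position the plate nearest the isolator, felt about 5.4 N where a light one could be at most 2.75 N, and the last pictures show it flush over both pins with the platform down; I touched nothing else.

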